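# Unstack the slide and cover-glass boxes into their trays

## Task

Put the microscope supplies away: take the pile apart and lay the slide box, the round tin, the long cover-glass box and the small square cover-glass box each flat on the floor of the tray made to its own shape and size, lid up. They hold thin glass, so lower each one into place and let nothing fall, and leave the brown bottle and the specimen jar standing where they are.

Things in the scene. Friction and masses are not known exactly. Their poses are not given: they have to be found in the camera images.
- slide_box: Plain brown cardboard box of microscope slides, closed, 82 mm long x 54 mm wide x 30 mm high, about 260 g, with a blank paper label on top. Origin: centre of the underside; x along its length, y across, z up. At the start it stands on the bench, either alone or as the lowest of the pile of three.
- tin: Round gold-lacquered (brass-coloured) screw-lid tin, closed, 64 mm diameter x 30 mm high, about 130 g. Origin: centre of the underside; z up. At the start it stands on the bench, either alone or as the lowest of the pile of three (whichever of slide box and tin is not alone carries the two cover-glass boxes).
- long_box: Long cover-glass box: closed plastic box, white with a blue lid and a blank paper label, 68 mm long x 32 mm wide x 22 mm high, about 80 g. Origin: centre of the underside; x along its length, y across, z up. At the start it lies in the middle of the pile, on the slide box or on the tin, 30 mm above the bench.
- square_box: Small square cover-glass box of the same make (white, blue lid, blank label), 30 x 30 mm x 22 mm high, about 35 g. Origin: centre of the underside; x and y along its sides, z up. At the start it lies on top of the long box, 52 mm above the bench.
- slide_tray: The largest rectangular tray, for the slide box. It is fixed to the bench. Black, lined with grey, 10 mm high over all, floor 3 mm thick, walls 4 mm thick, so things in it stand 3 mm above the bench and there is 6 mm of play all round; opening 94 x 66 mm. Origin: centre of the underside; x along its length, y across, z up.
- round_tray: The round tray, for the tin. It is fixed to the bench. Black, lined with grey, 10 mm high over all, floor 3 mm thick, walls 4 mm thick, so things in it stand 3 mm above the bench and there is 6 mm of play all round; opening 76 mm diameter. Origin: centre of the underside; z up.
- long_tray: The narrower rectangular tray, for the long cover-glass box. It is fixed to the bench. Black, lined with grey, 10 mm high over all, floor 3 mm thick, walls 4 mm thick, so things in it stand 3 mm above the bench and there is 6 mm of play all round; opening 80 x 44 mm. Origin: centre of the underside; x along its length, y across, z up.
- square_tray: The small square tray, for the square cover-glass box. It is fixed to the bench. Black, lined with grey, 10 mm high over all, floor 3 mm thick, walls 4 mm thick, so things in it stand 3 mm above the bench and there is 6 mm of play all round; opening 42 x 42 mm. Origin: centre of the underside; x and y along its sides, z up.
- bottle: Brown glass bottle with a black cap and a paper label, 48 mm diameter, 115 mm tall, loose, standing on the bench at one side of the work. Not part of the job. Origin: centre of the underside; z up.
- jar: Clear glass specimen jar with a steel lid and a green label band, 66 mm diameter, 85 mm tall, loose, standing on the bench at the other side of the work. Not part of the job. Origin: centre of the underside; z up.

How it is judged:
By the outcome, as a careful person would: the job done as asked, in the order asked, and still so for the second after the job is handed in, with the robot touching nothing.
It also fails if it takes over 112 s, if anything falls off the work surface, if the arm or the gripper's body presses on something with over 40 N, if the wrist force passes 120 N, or if a joint passes its speed limit or range.

## Robot

A 7-joint arm with a two-finger parallel gripper is mounted at the origin on the work surface. World frame = base frame: x ahead of the robot, y to its left, z up, the work surface at z = 0. Lengths are in m, angles in rad, forces in N, time in s.
With the tool pointing down it reaches from about 0.425 to 0.925 m from the base axis. Payload 6.8 kg.
Tool frame: the origin (TCP) lies midway between the tips of the shut fingers; the grasp point (between the pads) lies 19 mm behind it; z points along the fingers, y is the line along which they close (so a half turn about z gives the same grasp; the last joint's range is limited). The gripper opens to 85 mm and grips with 20 to 120 N. Pads are 22 mm wide; open, the fingers measure 114 mm over their backs; the gripper's body (76 mm by 85 mm) begins 54 mm behind the grasp point. The pads swing forward as they close: fully open they stand 13 mm farther back than shut.
Start: joints at [1.164, 0.477, 0.022, 1.555, -0.011, 1.109, -0.083], TCP at [0.199, -0.645, 0.231] pointing down, gripper open.
Joint ranges: [-2.96, 2.96], [-0.34, 2.1], [-1.41, 1.46], [0.24, 2.44], [-1.37, 4.51], [0.17, 1.92], [-2.96, 2.96]. Speed limits (rad/s): [2.39, 2.39, 3.14, 3.14, 3.14, 3.14, 3.14].

## Interface

Orientations are given as a unit quaternion [w, x, y, z].
In Python, from cell import env, kinematics, monitor, cams, spot_in, mark_of gives the robot as it stands. Calls block until the motion is done:
- env.reach(position, orientation): joint-space move of the TCP to a pose.
- env.movel(position, velocity=0.15, rot=None, stop_force=None): straight line of the TCP; rot=None keeps the orientation; velocity is the mean speed in m/s. With stop_force (N) it stops when the force on the tool has changed by that much, and returns True; else False.
- env.goto_joints(angles): joint-space move.
- env.grip(opening, f_grip=None): finger opening in m; f_grip is the grip in N (None keeps the last); returns when the fingers have stopped.
- env.dwell(seconds).
- kinematics.inverse_kinematics(position, orientation): joint angles nearest the present ones, or None.
- monitor.get_state(): the state.
- cams.camera(name): name is "scene" or "side" or "wrist"; returns (picture, depth): 420x560x3 uint8, blue, green, red; 420x560 float32, m along the optical axis (not along the pixel's ray), 0 where there is no reading.
- cams.calibration(name): a dict with "fx", "fy", "cx", "cy" (pixels), "k1" (the pictures are not rectified: a ray, as slopes to the right and down, at radius r is drawn at 1 + k1 r^2 times it, then the intrinsics apply), "rvec" (rotation vector, rad) and "tvec" (3), from world to camera coordinates, as OpenCV has them. Camera axes: x right, y down, z forward; pixel columns grow to the right and rows downward; lengths in m; the calibration is good to about 2 mm. A picture is of the moment at which its call begins: read the wrist's pose just before it. calibration takes no time and is no camera call; for the wrist camera it gives the pose at the moment of the call.
A pose or a line that the arm cannot do raises env.PlanningError and nothing moves.
- env.job_done(): hands the job in; it is judged then, once.
Trained networks look in the newest picture that a camera, given by its name, has taken for a name from the list of things; names that differ only in an ending like _2 or _b are one class to them, and where a whole thing is asked for, a point or a joint stands for the part that bears it (a point fixed in the world has none). Each returns a list of dicts, best first, with "score" (0 to 1); they miss things now and then, are a little off and sometimes report something else, mostly with a low value. They report only what shows in the picture. A call takes as long as a camera call.
- spot_in(query, camera): "at" ([x, y, z] in m, in the coordinates of the camera as it stood for that picture, good to about 4 mm: the middle of the surface that is visible of it).
- mark_of(query, camera): "at" ([x, y, z] in m, in the coordinates of the camera as it stood for that picture, good to about 4 mm: a listed point, or the origin of a listed thing).
The state is a dict: "time": time; "qpos": joint angles; "joint_velocities": joint speeds; "joint_torque": joint torques, N m; "tcp_pos": TCP position; "orientation": TCP orientation; "force": force on the tool from outside, world axes, zero at the start; "torque": the same for the moment, N m; "opening": finger opening in m; "gripper_force": force on a finger pad.
Only numpy, scipy, OpenCV 4.12 (cv2) and the standard library are available. Lean on these libraries where they do the work, as an engineer would, in place of code of your own. Each camera call takes 0.05 s, during which the arm holds its last target. There are 200 camera calls.

## Working session

There is one attempt and no reset: what is moved stays moved. The work goes in short steps, each a Python script; the robot and the scene stay as the last script left them, time stands still between calls to the robot, and variables do not carry over. Pictures are saved under pics/ and viewed, at most 14 in all, crops included, and the job is handed in when it is done.

```bash
ls; mkdir -p pics; cat > h.py <<'E'
import numpy as np, cv2
from cell import env, kinematics, monitor, cams, spot_in, mark_of
from scipy.spatial.transform import Rotation as R
def cal(n):
    c=cams.calibration(n); c['R']=cv2.Rodrigues(np.array(c['rvec'],float))[0]; c['t']=np.array(c['tvec'],float).ravel(); return c
def toworld(c,p): return c['R'].T@(np.array(p)-c['t'])
def cloud(c,d):
    v,u=np.mgrid[:d.shape[0],:d.shape[1]]
    x=(u-c['cx'])/c['fx'];y=(v-c['cy'])/c['fy'];xu,yu=x.copy(),y.copy()
    for _ in range(8):
        s=1+c['k1']*(xu**2+yu**2); xu,yu=x/s,y/s
    P=np.stack([xu*d,yu*d,d],-1)
    W=(P-c['t'])@c['R']; W[d<=0]=np.nan
    return W
def down(yaw):  # tool y (closing axis) direction at yaw+90deg ; tool x at yaw
    return R.from_euler('z',yaw)*R.from_euler('x',np.pi)
def quat(r):
    q=r.as_quat(); return [q[3],q[0],q[1],q[2]]
E
python3 - <<'E'
from h import *
s=monitor.get_state(); print(s)
for n in ['scene','side']:
    im,d=cams.camera(n); c=cal(n); cv2.imwrite(f'pics/{n}0.png',im); np.savez(f'{n}0.npz',im=im,d=d)
    print(n,'cam at',toworld(c,[0,0,0]))
    for q in ['slide_box','tin','long_box','square_box','slide_tray','round_tray','long_tray','square_tray','bottle','jar']:
        print(q,[(np.round(toworld(c,r['at']),3).tolist(),round(r['score'],2)) for r in mark_of(q,n)[:2]])
E
```

```text
cell.py
pics
{'time': 0.0, 'qpos': array([ 1.16387001,  0.47780914,  0.02233488,  1.55641767, -0.01152915,
        1.10928204, -0.08309495]), 'joint_velocities': array([-0.00095883,  0.00050297, -0.00118897,  0.00105699,  0.00030934,
        0.00138514,  0.00110935]), 'joint_torque': array([-7.92009837e-05, -5.96452832e+01,  1.60824817e+00, -2.81201470e+01,
        1.25735908e-02,  9.50448884e-03, -3.47862760e-05]), 'tcp_pos': array([ 0.19854998, -0.64454111,  0.2303338 ]), 'orientation': array([-8.75014910e-04,  9.88856846e-01,  1.48866846e-01, -1.84574575e-04]), 'force': array([ 0.29811248, -0.20075337, -0.13866149]), 'torque': array([-0.01035933, -0.01946112,  0.00922264]), 'gripper_force': 0.0, 'opening': 0.08527715187417342}
scene cam at [ 1.15169666 -0.46900694  0.60135221]
slide_box [([0.446, -0.111, -0.001], 0.96), ([0.44, 0.326, -0.003], 0.34)]
tin []
long_box [([0.638, 0.259, 0.035], 0.67)]
square_box [([0.639, 0.26, 0.051], 0.71)]
slide_tray []
round_tray [([0.623, -0.268, -0.001], 0.87)]
long_tray [([0.624, -0.085, 0.0], 0.7)]
square_tray [([0.456, 0.09, -0.001], 0.85)]
bottle [([0.44, 0.326, -0.003], 0.82)]
jar [([0.44, -0.305, 0.003], 0.87)]
side cam at [0.16373842 0.8107189  0.69585143]
slide_box [([0.441, -0.105, 0.002], 0.72)]
tin [([0.631, 0.261, 0.002], 0.63)]
long_box [([0.64, 0.259, 0.026], 0.93)]
square_box [([0.633, 0.257, 0.052], 0.72)]
slide_tray [([0.642, 0.095, -0.001], 0.9)]
round_tray [([0.621, -0.267, -0.003], 0.81), ([0.443, -0.301, -0.003], 0.53)]
long_tray [([0.62, -0.092, -0.001], 0.61)]
square_tray [([0.456, 0.081, 0.003], 0.92)]
bottle [([0.442, 0.329, -0.001], 0.76)]
jar [([0.445, -0.3, -0.002], 0.92)]
```

View pics/scene0.png

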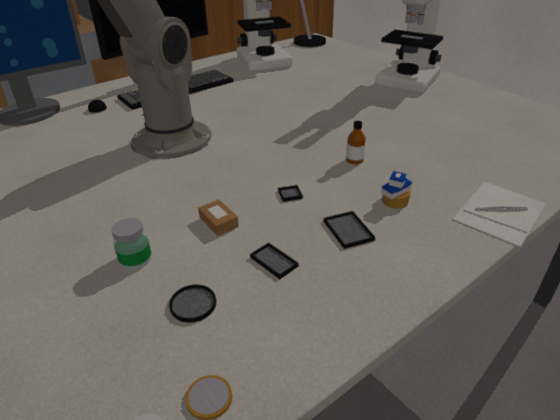

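View pics/side0.png

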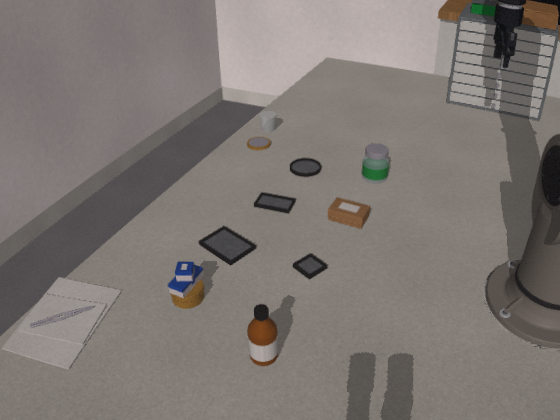

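The tin carries the long and square boxes near (0.635, 0.26), at scene pixel (398,190). The slide box stands alone at (218,216), and the trays are at (193,303) round, (274,260) long, (349,229) slide and (290,193) square. Next I'll survey from above with the wrist camera.

```bash
python3 - <<'E'
from h import *
import pickle
for i,p in enumerate([(0.58,-0.24),(0.53,-0.10),(0.53,0.05),(0.55,0.18),(0.60,0.22)]):
    env.reach([*p,0.36],quat(down(0))); env.dwell(0.2)
    c=cal('wrist'); im,d=cams.camera('wrist'); pickle.dump((c,im,d),open(f'w{i}.pkl','wb'))
    print(i,monitor.get_state()['time'],np.round(monitor.get_state()['tcp_pos'],3),'cam',np.round(toworld(c,[0,0,0]),3),np.round(c['R'][2],2))
    for q in ['slide_box','tin','long_box','square_box','slide_tray','round_tray','long_tray','square_tray']:
        r=[(np.round(toworld(c,r['at']),3).tolist(),round(r['score'],2)) for r in mark_of(q,'wrist')[:1]]
        if r and r[0][1]>.5: print(q,r)
ims=[pickle.load(open(f'w{i}.pkl','rb'))[1] for i in (0,1,2,4)]
cv2.imwrite('pics/wr.png',cv2.resize(np.vstack([np.hstack(ims[:2]),np.hstack(ims[2:])]),(800,600)))
E
```

```text
0 3.4 [ 0.58  -0.241  0.36 ] cam [ 0.653 -0.24   0.502] [-0.29  0.   -0.96]
slide_box [([0.442, -0.106, 0.004], 0.71)]
slide_tray [([0.649, 0.101, 0.001], 0.75)]
round_tray [([0.623, -0.267, -0.0], 0.71)]
long_tray [([0.628, -0.089, 0.002], 0.94)]
square_tray [([0.464, 0.085, -0.003], 0.56)]
1 4.6917 [ 0.53  -0.101  0.36 ] cam [ 0.604 -0.101  0.502] [-0.29  0.   -0.96]
slide_box [([0.439, -0.107, -0.0], 0.66)]
tin [([0.635, 0.263, 0.001], 0.85)]
long_box [([0.641, 0.257, 0.031], 0.81)]
slide_tray [([0.652, 0.1, 0.001], 0.68)]
round_tray [([0.623, -0.269, -0.0], 0.77)]
long_tray [([0.628, -0.085, 0.002], 0.89)]
square_tray [([0.461, 0.089, -0.003], 0.79)]
2 5.9917 [0.53  0.049 0.36 ] cam [0.604 0.049 0.502] [-0.29  0.   -0.96]
slide_box [([0.442, -0.105, 0.003], 0.57)]
tin [([0.636, 0.265, -0.004], 0.78)]
long_box [([0.638, 0.259, 0.03], 0.81)]
square_box [([0.635, 0.261, 0.05], 0.8)]
slide_tray [([0.646, 0.101, -0.0], 0.62)]
round_tray [([0.621, -0.272, -0.003], 0.83)]
long_tray [([0.626, -0.087, -0.0], 0.95)]
square_tray [([0.461, 0.087, -0.005], 0.63)]
3 7.2333 [0.55  0.179 0.36 ] cam [0.624 0.179 0.502] [-0.29  0.   -0.96]
slide_box [([0.442, -0.107, 0.001], 0.72)]
tin [([0.637, 0.268, 0.0], 0.6)]
long_box [([0.64, 0.258, 0.032], 0.69)]
square_box [([0.637, 0.261, 0.052], 0.82)]
slide_tray [([0.648, 0.104, -0.003], 0.91)]
long_tray [([0.628, -0.088, -0.0], 0.61)]
square_tray [([0.463, 0.089, -0.003], 0.86)]
4 8.25 [0.6   0.219 0.36 ] cam [0.673 0.22  0.503] [-0.29 -0.   -0.96]
slide_box [([0.443, -0.103, -0.0], 0.84)]
tin [([0.639, 0.265, -0.002], 0.89)]
long_box [([0.635, 0.258, 0.031], 0.86)]
square_box [([0.637, 0.259, 0.054], 0.72)]
slide_tray [([0.646, 0.1, 0.002], 0.79)]
long_tray [([0.628, -0.088, 0.001], 0.62)]
square_tray [([0.463, 0.087, -0.004], 0.75)]
```

View pics/wr.png

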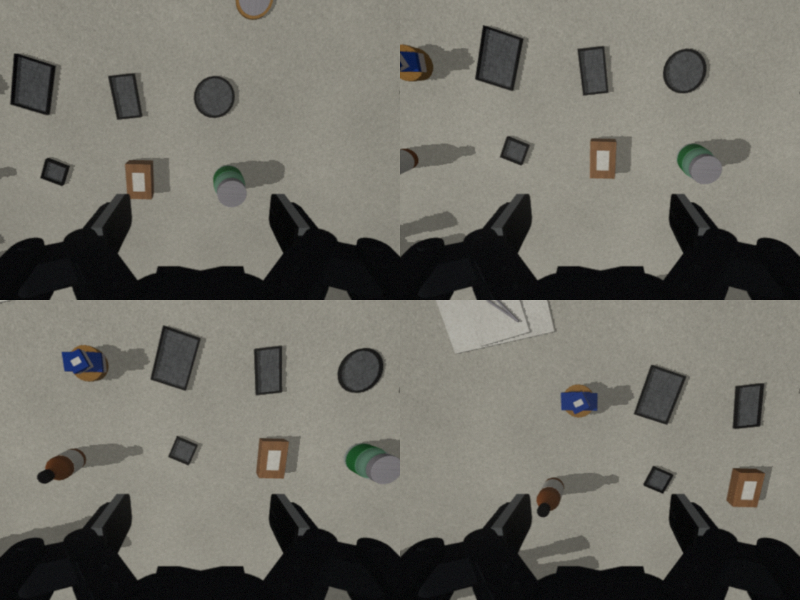

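The montage shows all four trays, the slide box and the pile clearly. Now I'll fit the outlines.

```bash
cat > fit.py <<'E'
from h import *
import pickle
def plane(c,z):
    W=cloud(c,np.ones((420,560),np.float32)); o=toworld(c,[0,0,0]); r=W-o; return o+r*((z-o[2])/r[...,2])[...,None]
def rect(P,s=0.0):
    (cx,cy),(w,h),a=cv2.minAreaRect((P*1000).astype(np.float32))
    if w<h: w,h,a=h,w,a+90
    a=(a+90)%180-90
    return np.round([cx/1000,cy/1000,w,h,a],4)
def biggest(m):
    n,l,st,_=cv2.connectedComponentsWithStats(m.astype(np.uint8)); 
    return l==1+np.argmax(st[1:,4])
def near(W,p,r): return np.hypot(W[...,0]-p[0],W[...,1]-p[1])<r
trays={'slide':(.647,.1,.075),'round':(.623,-.268,.06),'long':(.627,-.087,.06),'square':(.462,.087,.045)}
E
python3 - <<'E'
from fit import *
for i in range(5):
    c,im,d=pickle.load(open(f'w{i}.pkl','rb')); W=cloud(c,d); P0=plane(c,0.01); g=im.max(2)
    bench=np.nanmedian(W[...,2][(g>110)]); print('view',i,'bench z',round(float(bench),4))
    for k,(x,y,r) in trays.items():
        m=near(P0,(x,y),r)
        if m.sum()<100 or m[0].any() or m[:,0].any() or m[:,-1].any(): continue
        m=biggest(m&(g<85)); pts=P0[m][:,:2]
        zf=W[...,2][near(P0,(x,y),.012)]
        print(' ',k,rect(pts),'floor z',np.round(np.nanmedian(zf),4),'rim p95',np.round(np.nanpercentile(W[...,2][m],95),4))
    for k,p,r,lo,hi in [('slidebox',(.442,-.106),.07,.026,.034),('sq',(.637,.26),.05,.069,.08),('long',(.637,.26),.06,.046,.058),('tin',(.637,.265),.06,.025,.036)]:
        m=near(W,p,r)&(W[...,2]>lo)&(W[...,2]<hi)
        if m.sum()<60: continue
        m=biggest(cv2.morphologyEx(m.astype(np.uint8),cv2.MORPH_OPEN,np.ones((3,3)))); 
        if m[0].any() or m[:,0].any(): continue
        z=np.median(W[m][:,2]); pts=plane(c,z)[m][:,:2]; (cx,cy),rr=cv2.minEnclosingCircle((pts*1000).astype(np.float32))
        print(' ',k,m.sum(),rect(pts),'z',round(float(z),4),'circ',np.round([cx,cy,rr],1))
E
```

```text
view 0 bench z -0.0002
  round [ 0.6241 -0.2685 83.3431 82.0732 89.8977] floor z 0.0031 rim p95 0.0102
  long [ 0.6249 -0.0889 87.4872 55.187   5.9461] floor z 0.0031 rim p95 0.0103
  square [  0.4621   0.0837  56.0518  53.6767 -23.1696] floor z 0.0029 rim p95 0.0103
  slidebox 1728 [ 0.4465 -0.1068 82.6149 55.5922 -0.452 ] z 0.03 circ [ 446.7 -107.1   48.1]
view 1 bench z -0.0002
  slide [ 6.469000e-01  9.600000e-02  1.025524e+02  7.784200e+01 -1.744260e+01] floor z 0.0028 rim p95 0.0102
  round [  0.6235  -0.2674  85.4787  82.1974 -80.9101] floor z 0.0034 rim p95 0.0101
  long [ 6.24400e-01 -8.72000e-02  8.76240e+01  5.24837e+01  5.83000e+00] floor z 0.0031 rim p95 0.0105
  square [  0.4614   0.0853  53.6125  51.8145 -23.9   ] floor z 0.003 rim p95 0.0103
  slidebox 1887 [ 0.4464 -0.1061 82.8033 54.2949 -0.8534] z 0.03 circ [ 445.9 -105.5   48.8]
view 2 bench z -0.0002
  slide [ 6.472000e-01  9.760000e-02  1.024213e+02  7.509890e+01 -1.753200e+01] floor z 0.0032 rim p95 0.0103
  round [  0.6234  -0.2666  87.2294  82.6292 -80.3517] floor z 0.0029 rim p95 0.0101
  long [ 6.24300e-01 
[... 1165 characters left out ...]
0.0301 circ [620.1 262.9  24.8]
view 4 bench z -0.0002
  slide [ 6.476000e-01  9.900000e-02  1.025517e+02  7.581590e+01 -1.741880e+01] floor z 0.0032 rim p95 0.0102
  long [ 6.24600e-01 -8.42000e-02  8.82189e+01  5.79507e+01  5.96300e+00] floor z 0.0031 rim p95 0.0103
  square [ 0.462   0.0884 53.6914 52.8385 66.0491] floor z 0.0031 rim p95 0.0105
  slidebox 1787 [ 0.4465 -0.1039 82.9661 57.5706 -0.8607] z 0.0298 circ [ 446.7 -103.6   49. ]
  sq 586 [ 0.6382  0.2588 31.0272 30.6588 25.1695] z 0.074 circ [637.7 259.1  20.2]
  long 371 [ 0.6385  0.2373 31.4702 23.918  -0.0507] z 0.052 circ [638.6 237.3  19.7]
  tin 267 [ 0.662   0.2624 45.8472 11.9868 89.9734] z 0.0299 circ [657.4 262.4  23. ]
```

```bash
cat > act.py <<'E'
from fit import *
f=lambda o:0.013*(o/0.085)**2
def st(msg):
    s=monitor.get_state(); print(msg,'t',round(s['time'],1),'tcp',np.round(s['tcp_pos'],4),'open',round(s['opening'],4),'F',np.round(s['force'],1),'g',round(s['gripper_force'],1)); return s
def pick(xy,yaw,bottom,w,fg,pre,hb=0.010):
    q=quat(down(np.radians(yaw))); z=bottom+hb-f(w)
    env.reach([*xy,z+0.12],q); env.grip(pre)
    env.movel([*xy,z+0.03],0.2); env.movel([*xy,z],0.06)
    env.grip(w-0.006,fg); st('gripped')
    env.movel([*xy,z+0.01],0.05); env.movel([*xy,z+0.12],0.2); st('lifted')
    return z-bottom
def place(xy,yaw,dz,rel,hi=0.14):
    q=quat(down(np.radians(yaw))); z=0.003+dz
    env.reach([*xy,z+hi],q); env.movel([*xy,z+0.02],0.15); env.dwell(0.2); st('over')
    env.movel([*xy,z+0.004],0.04); env.dwell(0.15)
    hit=env.movel([*xy,z-0.002],0.015,stop_force=3); s=st(f'down hit={hit} zerr={0:.0f}'); print('zerr mm',round(1000*(s['tcp_pos'][2]-z),1))
    env.grip(rel); x,y,zz=s['tcp_pos']; env.movel([x,y,zz+0.03],0.06); env.movel([x,y,zz+hi],0.25)
def look(n,xy=None,z=0.36,yaw=0):
    if xy is not None: env.reach([*xy,z],quat(down(np.radians(yaw)))); env.dwell(0.2)
    c=cal('wrist'); im,d=cams.camera('wrist'); pickle.dump((c,im,d),open(f'{n}.pkl','wb')); return c,im,d
def top(c,d,p,r,lo,hi):
    W=cloud(c,d); m=near(W,p,r)&(W[...,2]>lo)&(W[...,2]<hi)
    m=biggest(cv2.morphologyEx(m.astype(np.uint8),cv2.MORPH_OPEN,np.ones((3,3))))
    z=np.median(W[m][:,2]); pts=plane(c,z)[m][:,:2]; ci=cv2.minEnclosingCircle((pts*1000).astype(np.float32))
    print('fit',m.sum(),rect(pts),'z',round(float(z),4),'circ',np.round([*ci[0],ci[1]],1)); return rect(pts)
E
python3 - <<'E'
from act import *
for p,y in [((.638,.2585),25),((.461,.0865),-23.7),((.638,.26),90),((.638,.26),-90),((.6244,-.087),5.8),((.446,-.106),-1),((.647,.098),-17.4),((.6236,-.268),0)]:
    q=kinematics.inverse_kinematics([*p,0.01],quat(down(np.radians(y)))); print(y,None if q is None else np.round(q,2))
dz=pick((.638,.2585),25,.052,.030,20,.06)
place((.461,.0865),-23.7,dz,.055)
st('end')
c,im,d=look('a0',(.56,.2)); top(c,d,(.638,.26),.06,.046,.058)
top(c,d,(.461,.0865),.04,.019,.03)
cv2.imwrite('pics/a0.png',im)
E
```

```text
25 [-0.21  0.78 -0.39  1.64  0.38  0.8  -1.9 ]
-23.7 [-0.08  0.51 -0.29  2.18  0.31  0.49 -2.59]
90 [-0.08  0.82 -0.59  1.62  0.56  0.87 -0.9 ]
-90 [-1.01  0.94  0.84  1.7  -0.86  0.92 -2.95]
5.8 [ 0.25  0.69 -0.29  1.79  0.28  0.7  -1.66]
-1 [ 0.31  0.5  -0.26  2.2   0.27  0.47 -1.75]
-17.4 [-0.06  0.72 -0.26  1.73  0.26  0.73 -2.33]
0 [ 0.5   0.75 -0.26  1.67  0.26  0.76 -1.46]
gripped t 11.4 tcp [0.6383 0.2587 0.0609] open 0.0295 F [-0.3 -0.3  1.8] g 21.0
lifted t 12.5 tcp [0.6373 0.258  0.1791] open 0.0293 F [-0.   0.8 -0.1] g 20.7
over t 14.6 tcp [0.4617 0.0866 0.0322] open 0.0292 F [ 0.8 -0.1 -0.5] g 20.7
down hit=True zerr=0 t 15.6 tcp [0.4613 0.0865 0.0116] open 0.0296 F [0.2 0.5 3.8] g 21.3
zerr mm 0.2
end t 17.2 tcp [0.4611 0.0864 0.1515] open 0.055 F [-0.   0.1 -0.6] g 0.0
fit 1378 [ 0.6383  0.2592 67.996  32.0944 89.9592] z 0.052 circ [638.2 258.9  36.7]
fit 402 [  0.4622   0.0875  32.1132  31.7724 -23.4663] z 0.0249 circ [462.4  87.8  20.7]
```

View pics/a0.png

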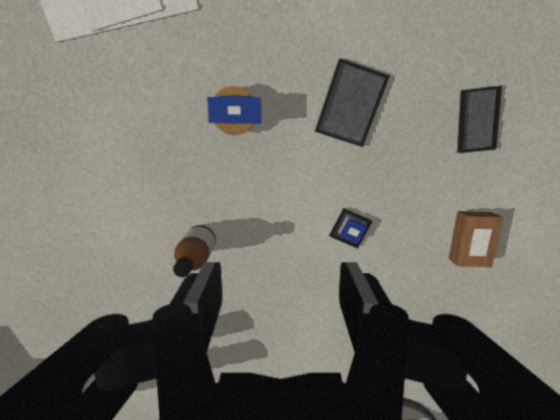

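The square box lies flat in its tray at pixel (350,229), with its top at 25 mm. The long box is now bare on the tin at (234,110). Next is the long box, followed by another look at the tin.

```bash
python3 - <<'E'
from act import *
dz=pick((.638,.259),90,.030,.032,25,.065)
place((.6245,-.087),5.8,dz,.06)
c,im,d=look('a1',(.56,.1)); top(c,d,(.638,.263),.06,.025,.036)
top(c,d,(.6245,-.087),.055,.019,.03); st('end')
cv2.imwrite('pics/a1.png',im)
E
```

```text
gripped t 21.6 tcp [0.6383 0.2592 0.0387] open 0.0313 F [-0.2 -0.5  3. ] g 26.1
lifted t 22.7 tcp [0.6374 0.2583 0.1569] open 0.0311 F [-1.   0.7 -1.8] g 25.8
over t 25.1 tcp [ 0.6252 -0.0871  0.0322] open 0.031 F [ 0.2 -0.8 -1.3] g 25.8
down hit=True zerr=0 t 26.1 tcp [ 0.6248 -0.0871  0.0115] open 0.0318 F [-2.3  0.5  4.8] g 26.5
zerr mm 0.4
fit 1830 [ 0.6376  0.2629 63.8053 62.1803 89.9757] z 0.0301 circ [637.4 262.8  32.4]
fit 1245 [ 0.6239 -0.0853 68.3227 33.2391  6.0932] z 0.0251 circ [623.6 -84.1  37.2]
end t 29.2 tcp [0.5601 0.0989 0.3589] open 0.0597 F [-0.4  0.4 -0.3] g 0.0
```

View pics/a1.png

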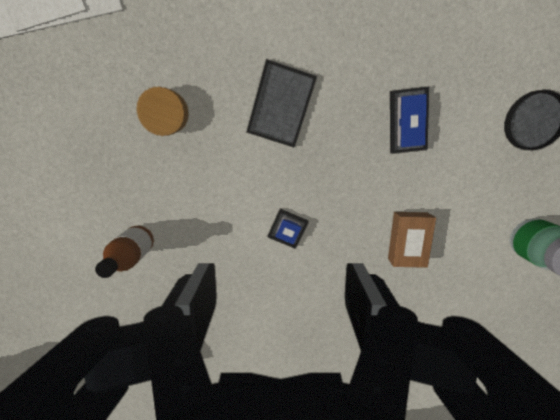

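The long box is flat in its tray at pixel (410,120), with its top at 25 mm. The tin is free at (162,111). I'll move the tin and then the slide box.

```bash
python3 - <<'E'
from act import *
dz=pick((.6378,.263),0,0,.064,40,.084,.012)
place((.6236,-.2678),0,dz,.084)
dz=pick((.446,-.1055),-1,0,.054,40,.08,.012)
place((.6472,.098),-17.4,dz,.08)
c,im,d=look('a2',(.54,-.04),.42); top(c,d,(.6236,-.268),.05,.028,.039)
top(c,d,(.647,.098),.065,.028,.039); st('end')
cv2.imwrite('pics/a2.png',im)
E
```

```text
gripped t 32.2 tcp [0.6383 0.2634 0.0055] open 0.0617 F [ 0.4 -0.1  3.6] g 44.0
lifted t 33.3 tcp [0.6371 0.2623 0.1234] open 0.0616 F [ 0.2  0.1 -1.7] g 43.8
over t 36.4 tcp [ 0.6243 -0.2681  0.0288] open 0.0615 F [-0.9  0.3 -1.3] g 43.8
down hit=True zerr=0 t 37.4 tcp [ 0.6239 -0.2679  0.0084] open 0.0617 F [-0.4 -0.2  4.8] g 44.4
zerr mm 0.8
gripped t 41.8 tcp [ 0.4463 -0.1056  0.0072] open 0.0532 F [-0.3 -0.5  5.7] g 42.4
lifted t 42.9 tcp [ 0.4451 -0.1056  0.1259] open 0.0531 F [-0.2  0.  -2.5] g 42.6
over t 45.1 tcp [0.6479 0.0981 0.0309] open 0.0535 F [ 0.1  0.  -4. ] g 42.6
down hit=True zerr=0 t 46.1 tcp [0.6475 0.0981 0.0103] open 0.0534 F [-0.5 -0.5  4.6] g 43.5
zerr mm 0.5
fit 1514 [ 0.6235 -0.2657 63.9769 63.4349 89.8879] z 0.0331 circ [ 623.6 -265.8   33. ]
fit 2219 [  0.6463   0.098   83.4327  57.0279 -17.4086] z 0.0331 circ [646.6  99.1  48.4]
end t 49.3 tcp [ 0.54   -0.0397  0.419 ] open 0.0804 F [ 0.3 -0.1 -0.1] g 0.0
```

View pics/a2.png

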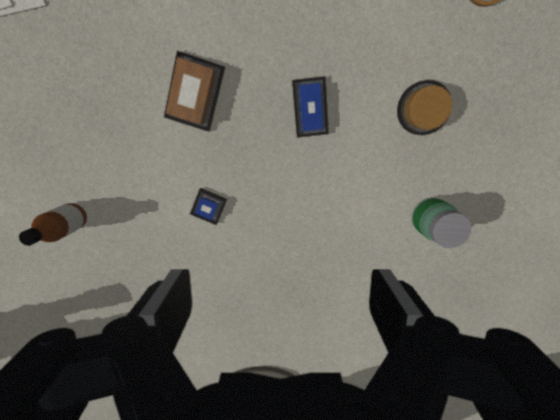

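All four items sit in their own trays: slide box (194,91), long box (311,106), tin (427,107) and square box (208,206). The bottle and jar are still standing. I'll check the tilts and then hand in.

```bash
python3 - <<'E'
from act import *
c,im,d=pickle.load(open('a2.pkl','rb')); W=cloud(c,d); ok=True
for n,p,r,h in [('tin',(.6235,-.267),.025,.033),('slide',(.6468,.098),.025,.033),('long',(.6242,-.087),.013,.025),('sq',(.4617,.087),.012,.025)]:
    P=W[near(W,p,r)&(W[...,2]>h-.008)]; A=np.c_[P[:,:2]-p,np.ones(len(P))]; s=np.linalg.lstsq(A,P[:,2],rcond=None)[0]
    tilt=np.degrees(np.hypot(*s[:2])); print(n,'tilt',round(tilt,2),'z',round(s[2],4)); ok&=tilt<3 and abs(s[2]-h)<.0015
if ok: print(env.job_done())
E
```

```text
tin tilt 0.51 z 0.0332
slide tilt 0.16 z 0.0333
long tilt 0.27 z 0.0252
sq tilt 0.4 z 0.0251
the job is handed in; nothing more can be done
None
```

The job is handed in after about 49 s: all four items lie flat, lid up, in their own trays, nothing fell, and the bottle and jar were not touched.

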